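# Set the shelf-stand screw to a dragging gauge blade

### The job

On the small black glass-shelf stand, slide the steel gauge blade along the ledge and in under the foot of the adjusting screw until its tip is well past the foot. Then turn the screw down until the blade just drags: it must be lightly pinched but still slide, at a pull of about 5 N, and never be clamped hard. Leave the blade lying there in the gap, let go of everything, and do not disturb the other things on the console.

Things in the scene. Friction and masses are not known exactly. Their poses are not given: they have to be found in the camera images.
- stand: Fixed black steel stand. Origin on the table straight under the screw axis; x runs along the blade's way in, y to the post, z up. Base 12 mm thick, x -75 to 55, y -50 to 75 mm. Post 22 mm square at y = 50 mm. The arm (34 mm wide in x, y -18 to 64 mm, underside at 94, top at 118 mm) carries the vertical screw at x = y = 0.
- ledge_mouth (a point): Fixed to the stand: middle of the ledge's near end at nominal height, at stand x = -105 mm, z = 60 mm. The level ledge (steel plate 8 mm thick, clamped to the post) runs from here to stand x = 35 mm, 40 mm wide. Its true upper face is up to 1 mm above or below this point: feel for it.
- foot_nominal (a point): Fixed to the stand, on the screw axis at z = 71.5 mm: the nominal height of the underside of the screw's round steel foot (20 mm across) with the screw at 0; the true one is up to 3 mm above or below, so feel for it. With the blade in, 2.5 to 11.5 mm of air is left at the start. The foot is sprung and gives 1 mm per 3 N. This point does not move with the foot.
- screw (a joint): Angle of the adjusting screw, rad, growing clockwise seen from above, which drives the foot down 3 mm per rad. Range 0 to 6, starts at 0 to 0.3. It turns stiffly (0.06 N m), stays where left; the head does not rise or sink. Right is 1.5 to 6.5 N of foot on blade (0.5 to 2.2 mm past first touch), 3.5 N best; over 12 N spoils the foot.
- screw_grip (a point): Point on the screw axis at the middle of the height of the screw's grip bar, 146 mm above the table. The bar is an upright flat of bare steel, 46 mm long (this frame's x), 12 mm thick (y), from 130 to 164 mm above the table. Grip it across its thickness from above; its lower edge is 12 mm above the arm.
- blade: Loose bare-steel gauge blade, about 110 g, lying flat: strip 4 mm thick, 24 mm wide, x -18 to 120 mm, with an upright tab 30 mm long (x), 12 mm thick (y), up to 42 mm above the underside. Origin: underside, below the tab's middle; x to the tip, z up. In place it lies on the ledge, x along the stand's x, tip about 35 mm past the screw axis (tab 85 mm before it).
- blade_grip (a point): Middle of the grip tab, 30 mm above the blade's underside, the place to hold it across its thickness (y). Ledge and foot both rub on the blade, friction about 0.6 each, so a pull of about 5 N that slides it means about 3.5 N of foot pressure.
- blade_tip (a point): Middle of the blade's far end, x = 120 mm from the blade's origin, at half its thickness.
- dish: Bystander: white ceramic bowl, 100 mm across, 35 mm high; origin at the centre of its underside. It and the blade may have swapped places.
- votive: Bystander: small candle glass, 66 mm across, 65 mm high; origin at the centre of its underside.
- sunglasses: Bystander: black sunglasses standing folded out, about 120 mm wide (y), 115 mm deep (x), 36 mm high; origin under the bridge, temples to +x.
- jar: Bystander: turned wooden jar with a knob, 68 mm across, 74 mm high; origin at the centre of its underside.
Mind the look-alikes: they are no part of the job. Of the things like the blade, leave any that is brown; of the rest the larger one is meant. Several things have the shape of the stand; the one meant has the colours described above.

How it is judged:
By the outcome, as a careful person would: the job done as asked, in the order asked, and still so for the second after the job is handed in, with the robot touching nothing.
It also fails if it takes over 72 s, if anything falls off the work surface, if the arm or the gripper's body presses on something with over 40 N, if the wrist force passes 120 N, or if a joint passes its speed limit or range.

### The arm

A 7-joint arm with a two-finger parallel gripper is mounted at the origin on the work surface. World frame = base frame: x ahead of the robot, y to its left, z up, the work surface at z = 0. Lengths are in mm, angles in rad, forces in N, time in s.
With the tool pointing down it reaches from about 425 to 950 mm from the base axis. Payload 4.7 kg.
Tool frame: the origin (TCP) lies at the very end of the fingers, on their centre line; the grasp point (between the pads) lies 19 mm behind it; z points along the fingers, y is the line along which they close (so a half turn about z gives the same grasp; the last joint's range is limited). The gripper opens to 85 mm and grips with 20 to 120 N. Pads are 22 mm wide; open, the fingers measure 114 mm over their backs; the gripper's body (76 mm by 85 mm) begins 54 mm behind the grasp point. The pads swing forward as they close: fully open they stand 13 mm farther back than shut.
Start: joints at [1.293, 0.469, -0.049, 1.532, 0.024, 1.141, -0.082], TCP at [166.259, -654.222, 231.335] pointing down, gripper open.
Joint ranges: [-2.59, 2.59], [-0.33, 1.99], [-1.39, 1.29], [0.1, 2.45], [-1.04, 4.18], [0.21, 1.99], [-2.66, 2.66]. Speed limits (rad/s): [2.57, 2.57, 3.14, 3.14, 3.14, 3.14, 3.14].

### API

Orientations are given as [roll, pitch, yaw] about the fixed x, y, z axes, in that order (R = Rz(yaw) Ry(pitch) Rx(roll)).
In Python, from bench import arm gives the robot as it stands. The module is installed in compiled form; this text tells all that it offers.
- The arm moves only by the shell command python3 -m crank 'ROWS' [FORCE]. ROWS is JSON, a list of rows, each an object of numbers: "dx", "dy", "dz": the shift along the tool's x, y, z in mm; "spin": the turn about the tool's z in degrees; "jaw": the finger opening in mm, from 0 to 85.4. In form: [{"dx": .., "dy": .., "dz": .., "spin": .., "jaw": ..}, ...]. A call has 1 to 12 rows; each row shifts and turns the commanded pose from where the row before left it, along the tool's axes as they then stand; what a row does not reach is not made up. A row lasts 1/8 s, in which the tool goes at most 62.5 mm and 10.7 degrees, less where a joint would pass 70% of its speed; a pose out of reach is approached as far as the arm can. A call with a gripper value outside its range is refused whole. The fingers move at their own pace and stop on an object; FORCE is the grip in N (left out, the last holds). Time passes only in rows, so rows that do not move let the fingers close. It gives the time, the measured TCP pose, the force, the opening and the grip force at its end, in the units of the state.
- arm.get_state(): the state, without advancing time (a new reading comes with each control period).
- arm.get_image(name): name is "scene" or "top"; returns a dict with "pixels" (384x512x3 uint8, blue, green, red), "depth" (384x512 float32, mm along the optical axis (not along the pixel's ray), 0 where there is no reading), "fx", "fy", "cx", "cy" (pixels), "world_from_camera" (4x4, takes a point from camera to world coordinates). Camera axes: x right, y down, z forward; pixel columns grow to the right and rows downward; lengths in mm; the calibration is good to about 2 mm. A picture is of the moment at which its call begins.
- arm.job_done(): hands the job in; it is judged then, once.
Trained networks look in the newest picture that a camera, given by its name, has taken for a name from the list of things; names that differ only in an ending like _2 or _b are one class to them, and where a whole thing is asked for, a point or a joint stands for the part that bears it (a point fixed in the world has none). Each returns a list of dicts, best first, with "p" (0 to 1); they miss things now and then, are a little off and sometimes report something else, mostly with a low value. They report only what shows in the picture. A call takes as long as a camera call. They do not tell look-alikes from the thing itself.
- arm.recognise(camera, label): "xy" ([column, row] in pixels, amid what is visible of it).
- arm.cut_out(camera, label): "mask" (384x512 bool, what is visible of it) and "xy" ([column, row] in pixels, amid what is visible of it).
- arm.spot_point(camera, label): "xy" ([column, row] in pixels: a listed point, or the origin of a listed thing).
The state is a dict: "t": time; "joint_pos": joint angles; "qvel": joint speeds; "joint_torque": joint torques, N m; "tcp_pos": TCP position; "tool_rot": TCP orientation; "force": force on the tool from outside, world axes, zero at the start; "moment": the same for the moment, N m; "opening": opening from 0.0 (shut) to 1.0 (fully open); "finger_force": force on a finger pad.
Only numpy, scipy, OpenCV 4.12 (cv2) and the standard library are available. Lean on these libraries where they do the work, as an engineer would, in place of code of your own. Each camera call takes 0.05 s, during which the arm holds its last target. There are 200 camera calls.

## Working session

There is one attempt and no reset: what is moved stays moved. The work goes in short steps, Python scripts to look and compute and a shell command to move; the robot and the scene stay as the last step left them, time stands still between calls to the robot, and variables do not carry over. Pictures are saved under pics/ and viewed, at most 10 in all, crops included, and the job is handed in when it is done.

```bash
mkdir -p pics; cat > h.py <<'E'
import numpy as np, cv2
from bench import arm
def world(im,u,v,d=None):
    d=im["depth"][int(round(v)),int(round(u))] if d is None else d
    p=np.array([(u-im["cx"])/im["fx"]*d,(v-im["cy"])/im["fy"]*d,d,1])
    return (im["world_from_camera"]@p)[:3]
def cloud(im):
    v,u=np.mgrid[:384,:512]; d=im["depth"]
    P=np.stack([(u-im["cx"])/im["fx"]*d,(v-im["cy"])/im["fy"]*d,d,np.ones_like(d)],-1)@im["world_from_camera"].T
    P=P[...,:3]; P[d==0]=np.nan; return P
def proj(im,p):
    q=np.linalg.inv(im["world_from_camera"])@np.append(p,1); return [im["fx"]*q[0]/q[2]+im["cx"],im["fy"]*q[1]/q[2]+im["cy"]]
E
python3 - <<'E'
from h import *
s=arm.get_state(); print({k:np.round(v,3).tolist() for k,v in s.items()})
ims=[]
for c in("scene","top"):
    im=arm.get_image(c); ims.append(im["pixels"]); print(c,im["world_from_camera"].round(3).tolist(),im["fx"])
    for l in ["stand","blade","screw_grip","ledge_mouth","foot_nominal","blade_grip","blade_tip","dish","votive","sunglasses","jar"]:
        f=arm.spot_point(c,l)
        print(l,[(np.round(r["xy"]).tolist(),round(r["p"],2),world(im,*np.clip(r["xy"],0,[511,383])).round().tolist()) for r in f[:4]])
    cv2.imwrite(f"pics/{c}.png",im["pixels"])
cv2.imwrite("pics/both.png",cv2.resize(np.vstack(ims),(450,600)) if 0 else np.hstack(ims)[:, :] if 0 else cv2.resize(np.hstack(ims),(800,300)))
E
```

```text
{'t': 0.0, 'joint_pos': [1.293, 0.469, -0.049, 1.534, 0.024, 1.141, -0.082], 'qvel': [0.0, 0.001, -0.001, 0.001, -0.001, 0.0, -0.001], 'joint_torque': [0.001, -51.031, -0.047, -23.772, 0.011, 0.008, 0.0], 'tcp_pos': [166.094, -653.663, 230.262], 'tool_rot': [-3.14, 0.0, 0.249], 'force': [0.168, -0.094, -0.064], 'moment': [-0.014, -0.031, 0.034], 'finger_force': 0.0, 'opening': 1.001}
scene [[0.456, 0.647, -0.611, 1401.629], [0.89, -0.325, 0.32, -382.019], [0.008, -0.689, -0.724, 1120.553], [0.0, 0.0, 0.0, 1.0]] 445.23107564106783
stand [([225.0, 250.0], 0.71, [651.0, -78.0, 14.0]), ([218.0, 182.0], 0.71, [376.0, 21.0, 18.0])]
blade [([260.0, 170.0], 0.7, [383.0, 184.0, 9.0]), ([296.0, 192.0], 0.68, [530.0, 245.0, 5.0]), ([256.0, 208.0], 0.53, [537.0, 88.0, 6.0])]
screw_grip [([223.0, 248.0], 0.63, [640.0, -80.0, 11.0]), ([218.0, 215.0], 0.61, [626.0, -82.0, 156.0]), ([216.0, 150.0], 0.49, [365.0, 26.0, 153.0])]
ledge_mouth [([293.0, 190.0], 0.72, [518.0, 240.0, 6.0]), ([208.0, 152.0], 0.61, [198.0, 59.0, -2.0])]
foot_nominal [([218.0, 170.0], 0.77, [317.0, 47.0, 14.0]), ([221.0, 232.
[... 1102 characters left out ...]
44, [360.0, 37.0, 164.0])]
ledge_mouth [([312.0, 194.0], 0.84, [536.0, -104.0, 2.0])]
foot_nominal [([303.0, 153.0], 0.79, [625.0, -68.0, 131.0]), ([262.0, 262.0], 0.58, [363.0, 38.0, 168.0])]
blade_grip [([242.0, 200.0], 0.83, [520.0, 90.0, 43.0]), ([183.0, 200.0], 0.72, [522.0, 252.0, 22.0]), ([206.0, 252.0], 0.72, [384.0, 187.0, 26.0])]
blade_tip [([223.0, 164.0], 0.84, [625.0, 143.0, 6.0]), ([181.0, 160.0], 0.78, [639.0, 262.0, 6.0]), ([183.0, 223.0], 0.72, [461.0, 257.0, 2.0])]
dish [([382.0, 220.0], 0.6, [463.0, -289.0, 6.0])]
votive [([181.0, 132.0], 0.94, [709.0, 255.0, 42.0])]
sunglasses [([377.0, 136.0], 0.7, [699.0, -292.0, 2.0])]
jar [([127.0, 234.0], 0.61, [433.0, 391.0, 62.0])]
```

```bash
python3 - <<'E'
import cv2,numpy as np
a=cv2.imread("pics/scene.png")[120:330,110:370]; b=cv2.imread("pics/top.png")[100:310,110:420]
a=cv2.resize(a,None,fx=1.9*0.74,fy=1.9*.74,interpolation=cv2.INTER_CUBIC)
b=cv2.resize(b,None,fx=1.9*0.74,fy=1.9*.74,interpolation=cv2.INTER_CUBIC)
print(a.shape,b.shape)
cv2.imwrite("pics/two.png",np.hstack([a,b])[:,:800])
E
```

```text
(295, 366, 3) (295, 436, 3)
```

View pics/two.png

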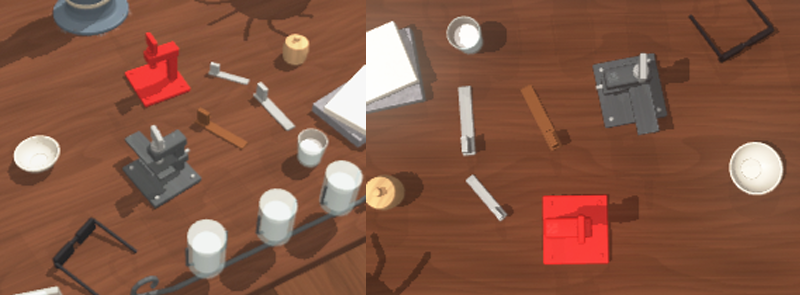

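The scene view (left) and top view (right) show three blades: brown at scene (255,205) / top (243,200), small steel at scene (260,170) / top (206,240), and large steel at scene (296,192) / top (183,190). I take the large steel one, because it isn't brown and is the bigger of the other two. Of the two stands, the black one at scene (225,250) / top (302,160) fits the description; the red one doesn't. Next I'll confirm with a crop and fit the poses from depth.

```bash
python3 - <<'E'
from h import *
def rect(P,m,n):
    q=P[m][:,:2].astype(np.float32)
    if len(q)<8: print(n,len(q));return
    r=cv2.minAreaRect(q); print(n,len(q),np.round(r[0],1),np.round(r[1],1),round(r[2],1),"z",np.median(P[m][:,2]).round(1))
for c in("scene","top"):
    im=arm.get_image(c);P=cloud(im);x,y,z=P[...,0],P[...,1],P[...,2]
    S=(abs(x-610)<130)&(abs(y+80)<110); B=(x>480)&(x<665)&(y>200)&(y<290)
    B2=(x>340)&(x<470)&(y>170)&(y<275)
    print(c)
    for lo,hi,n in((7,17,"base"),(53,67,"ledge"),(112,124,"arm"),(158,170,"bar")): rect(P,S&(z>lo)&(z<hi),n)
    print("zhist blade", np.histogram(z[B],[-5,-2,1,2,3,4,5,6,8,12,20,30,36,40,44,50])[0])
    g=im["pixels"].astype(int).ptp(2) if 0 else np.ptp(im["pixels"].astype(int),axis=2)
    rect(P,B&(g<40)&(z>-3)&(z<9),"strip"); rect(P,B&(z>36)&(z<48),"tab"); rect(P,B2&(g<40)&(z>-3)&(z<9),"small strip"); rect(P,B2&(z>20)&(z<48),"small tab")
    m=arm.cut_out(c,"blade")
    for r in m: 
        k=r["mask"]; rect(P,k&(z<9),"cut %s p%.2f"%(np.round(r["xy"]),r["p"]))
a=cv2.resize(cv2.imread("pics/scene.png")[150:290,170:345],None,fx=3,fy=3,interpolation=cv2.INTER_CUBIC)
cv2.imwrite("pics/crop.png",a)
E
```

```text
scene
base 870 [634.  -86.1] [223.6 190.5] 7.1 z 12.6
ledge 506 [593.9 -55. ] [144.2 100.4] 10.0 z 61.3
arm 205 [630.3 -56.4] [37.5 81.5] 11.9 z 118.3
bar 60 [634.8 -78.8] [12.  46.6] 87.7 z 164.0
zhist blade [ 61 313 113 130 120  82  55  70  35  15  18   8   7  11  15]
strip 203 [564.9 257.7] [ 45.  143.8] 86.0 z 4.8
tab 33 [515.6 251.7] [37.3 14.3] 5.3 z 43.5
small strip 119 [413.9 215.9] [104.8  24. ] 43.9 z 3.9
small tab 26 [385.3 190.6] [24.1 15.1] 36.1 z 30.8
cut [303. 198.] p0.86 171 [554.2 256.2] [161.7  28. ] 3.4 z 5.3
cut [264. 212.] p0.68 206 [570.6 108. ] [136.5  27.6] 25.9 z 4.8
cut [264. 172.] p0.63 101 [410.8 215.8] [104.9  32.9] 36.8 z 4.2
top
base 1016 [631.9 -59.6] [174.2 232.8] 75.2 z 13.5
ledge 660 [589.9 -59.1] [142.9  91.1] 22.9 z 62.3
arm 327 [629.4 -50.4] [34.5 81.4] 10.8 z 119.2
bar 95 [632.1 -72.8] [11.6 43.9] 88.5 z 165.3
zhist blade [ 28 526 342 320 280 185 136 133  56   8  10   7   5  30  20]
strip 374 [567.5 260.6] [139.6  27.9] 4.1 z 5.4
tab 55 [516.5 257.1] [28.2 12.5] 4.0 z 43.5
small strip 242 [413.8 220.2] [105.9  21. ] 40.9 z 4.7
small tab 37 [385.1 196. ] [22.1  9.3] 42.5 z 32.8
cut [237. 184.] p0.91 325 [569.8 112.7] [133.   24.9] 25.9 z 5.6
cut [181. 187.] p0.57 315 [565.9 261.8] [135.2  25.4] 4.6 z 5.7
cut [195. 240.] p0.48 219 [416.4 221.9] [104.8  20.7] 43.0 z 4.9
```

View pics/crop.png

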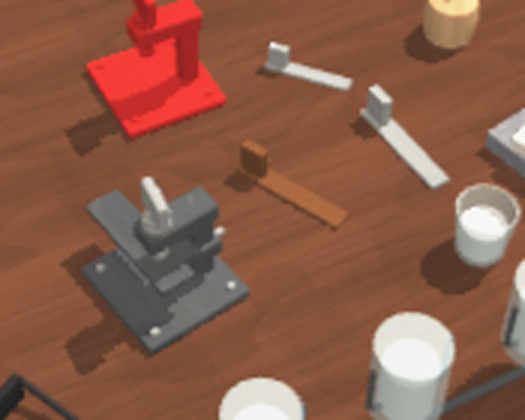

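The crop confirms it: the large steel blade is at crop (400,140), the brown one at (295,190) and the small steel one at (305,70), with the black stand at (165,250). From averaging both views, the tab is at (516,254) with yaw 4°. The screw axis is at (634,-76), the stand yaw is 11.3° and the bar yaw is about -2°. Heights match the text.

```bash
python3 -m crank '[{"dx":43.2,"dy":-36.6},{"dx":43.2,"dy":-36.6},{"dx":43.2,"dy":-36.6},{"dx":43.2,"dy":-36.6},{"dx":43.2,"dy":-36.6},{"dx":43.2,"dy":-36.6},{"dx":43.2,"dy":-36.6},{"dx":43.2,"dy":-36.6},{"dx":43.2,"dy":-36.6},{"dx":43.2,"dy":-36.6},{"dx":43.2,"dy":-36.6},{"dx":43.2,"dy":-36.6}]'
python3 -m crank '[{"dx":7.5,"dy":-59},{"dx":7.5,"dy":-59},{"dx":7.5,"dy":-59},{"dx":7.5,"dy":-59},{"dx":7.5,"dy":-59},{"dx":7.5,"dy":-59},{"spin":-10},{"spin":-10},{"spin":-10},{"spin":-10},{"spin":-10},{"spin":-10}]'
python3 -c "
from bench import arm;print(arm.get_state()['joint_pos'])"
```

```text
[ 1.29308296  0.46857871 -0.04860913  1.53250164  0.02411098  1.14099696
 -0.08231416]invalid input at $[0]: expected keys dx, dy, dz, spin, jaw
invalid input at $[0]: expected keys dx, dy, dz, spin, jaw
```

```bash
python3 -m crank '[{"dx":43.2,"dy":-36.6,"dz":0,"spin":0,"jaw":85},{"dx":43.2,"dy":-36.6,"dz":0,"spin":0,"jaw":85},{"dx":43.2,"dy":-36.6,"dz":0,"spin":0,"jaw":85},{"dx":43.2,"dy":-36.6,"dz":0,"spin":0,"jaw":85},{"dx":43.2,"dy":-36.6,"dz":0,"spin":0,"jaw":85},{"dx":43.2,"dy":-36.6,"dz":0,"spin":0,"jaw":85},{"dx":43.2,"dy":-36.6,"dz":0,"spin":0,"jaw":85},{"dx":43.2,"dy":-36.6,"dz":0,"spin":0,"jaw":85},{"dx":43.2,"dy":-36.6,"dz":0,"spin":0,"jaw":85},{"dx":43.2,"dy":-36.6,"dz":0,"spin":0,"jaw":85},{"dx":43.2,"dy":-36.6,"dz":0,"spin":0,"jaw":85},{"dx":43.2,"dy":-36.6,"dz":0,"spin":0,"jaw":85}]'
python3 -m crank '[{"dx":7.5,"dy":-59,"dz":0,"spin":0,"jaw":85},{"dx":7.5,"dy":-59,"dz":0,"spin":0,"jaw":85},{"dx":7.5,"dy":-59,"dz":0,"spin":0,"jaw":85},{"dx":7.5,"dy":-59,"dz":0,"spin":0,"jaw":85},{"dx":7.5,"dy":-59,"dz":0,"spin":0,"jaw":85},{"dx":7.5,"dy":-59,"dz":0,"spin":0,"jaw":85},{"dx":0,"dy":0,"dz":0,"spin":-10,"jaw":85},{"dx":0,"dy":0,"dz":0,"spin":-10,"jaw":85},{"dx":0,"dy":0,"dz":0,"spin":-10,"jaw":85},{"dx":0,"dy":0,"dz":0,"spin":-10,"jaw":85},{"dx":0,"dy":0,"dz":0,"spin":-10,"jaw":85},{"dx":0,"dy":0,"dz":0,"spin":-10,"jaw":85}]'
python3 -c "
from bench import arm;s=arm.get_state();print(s['joint_pos'],s['tcp_pos'],s['tool_rot'])"
```

```text
t: 2.9
tcp_pos: [561.5, -99.5, 231.6]
tool_rot: [3.141, -0.001, 0.248]
force: [0.9, -0.9, 0.5]
opening: 0.991
finger_force: 0.0
t: 4.4
tcp_pos: [517.1, 253.2, 231.4]
tool_rot: [3.141, 0.0, 1.301]
force: [0.4, -0.4, -0.7]
opening: 0.993
finger_force: 0.0
[ 0.02949044  0.39817035 -0.72954079  1.74426434  0.2929084   1.11084332
 -1.062175  ] [517.07973465 253.15866212 231.38711969] [3.14125536e+00 6.06649808e-05 1.30146584e+00]
```

```bash
python3 -m crank '[{"dx":0,"dy":0,"dz":0,"spin":-10,"jaw":85},{"dx":0,"dy":0,"dz":0,"spin":-10,"jaw":85},{"dx":0,"dy":0,"dz":0,"spin":-10,"jaw":85}]'
python3 -c "
from bench import arm;s=arm.get_state();print(s['joint_pos'])"
```

```text
t: 4.78
tcp_pos: [517.1, 253.1, 231.4]
tool_rot: [3.141, 0.0, 1.825]
force: [-0.1, 0.4, -0.1]
opening: 0.997
finger_force: 0.0
[ 0.10737505  0.43065937 -0.84445583  1.74023591  0.35269532  1.13011672
 -0.5908529 ]
```

```bash
python3 -m crank '[{"dx":0,"dy":0,"dz":15,"spin":-10,"jaw":85},{"dx":0,"dy":0,"dz":15,"spin":-10,"jaw":85},{"dx":0,"dy":0,"dz":15,"spin":-10,"jaw":85},{"dx":0,"dy":0,"dz":15,"spin":-10,"jaw":85},{"dx":0,"dy":0,"dz":15,"spin":-10,"jaw":70},{"dx":0,"dy":0,"dz":15,"spin":-10,"jaw":60},{"dx":0,"dy":0,"dz":15,"spin":-10,"jaw":50},{"dx":0,"dy":0,"dz":15,"spin":-9.6,"jaw":40},{"dx":1,"dy":1.4,"dz":30,"spin":0,"jaw":40},{"dx":0,"dy":0,"dz":30,"spin":0,"jaw":40},{"dx":0,"dy":0,"dz":30,"spin":0,"jaw":40},{"dx":0,"dy":0,"dz":10,"spin":0,"jaw":40}]'
python3 -c "
from bench import arm;s=arm.get_state();print(s['joint_pos'])"
```

```text
t: 6.28
tcp_pos: [515.3, 253.7, 9.6]
tool_rot: [-3.14, -0.002, -3.075]
force: [-0.1, 0.4, 0.1]
opening: 0.464
finger_force: 0.0
[ 0.13329672  0.81196297 -0.94109273  1.90747624  0.8546777   0.89080563
  0.38640083]
```

```bash
python3 -m crank '[{"dx":0,"dy":0,"dz":0,"spin":0,"jaw":5},{"dx":0,"dy":0,"dz":0,"spin":0,"jaw":5},{"dx":0,"dy":0,"dz":0,"spin":0,"jaw":5},{"dx":0,"dy":0,"dz":0,"spin":0,"jaw":5},{"dx":0,"dy":0,"dz":0,"spin":0,"jaw":5}]' 60
python3 -m crank '[{"dx":0,"dy":0,"dz":-10,"spin":0,"jaw":5},{"dx":0,"dy":0,"dz":-40,"spin":0,"jaw":5},{"dx":0,"dy":0,"dz":-50,"spin":0,"jaw":5},{"dx":0,"dy":0,"dz":-50,"spin":0,"jaw":5},{"dx":0,"dy":0,"dz":-50,"spin":0,"jaw":5}]'
```

```text
t: 6.9
tcp_pos: [516.5, 255.0, 12.3]
tool_rot: [3.141, 0.002, -3.074]
force: [-0.8, -0.2, 5.9]
opening: 0.132
finger_force: 61.4
t: 7.52
tcp_pos: [515.4, 254.3, 212.9]
tool_rot: [-3.141, -0.0, -3.074]
force: [1.3, -0.1, -0.2]
opening: 0.13
finger_force: 60.2
```

```bash
python3 -m crank '[{"dx":0,"dy":0,"dz":0,"spin":-7.4,"jaw":5},{"dx":16.2,"dy":-49.6,"dz":0,"spin":0,"jaw":5},{"dx":16.2,"dy":-49.6,"dz":0,"spin":0,"jaw":5},{"dx":16.2,"dy":-49.6,"dz":0,"spin":0,"jaw":5},{"dx":16.2,"dy":-49.6,"dz":0,"spin":0,"jaw":5},{"dx":16.2,"dy":-49.6,"dz":0,"spin":0,"jaw":5},{"dx":16.2,"dy":-49.6,"dz":0,"spin":0,"jaw":5},{"dx":16.2,"dy":-49.6,"dz":0,"spin":0,"jaw":5},{"dx":0,"dy":0,"dz":50,"spin":0,"jaw":5},{"dx":0,"dy":0,"dz":50,"spin":0,"jaw":5},{"dx":0,"dy":0,"dz":0,"spin":0,"jaw":5}]'
python3 - <<'E'
from h import *
t=arm.get_state()["tcp_pos"]; print(t, arm.get_state()["joint_pos"])
Y=np.deg2rad(11.3); R=np.array([[np.cos(Y),-np.sin(Y)],[np.sin(Y),np.cos(Y)]])
vis=[]
for c in("scene","top"):
    im=arm.get_image(c);P=cloud(im);px=im["pixels"]
    Q=P.copy(); Q[...,:2]=(P[...,:2]-[633.9,-75.9])@R   # stand frame
    m=(Q[...,0]>-200)&(Q[...,0]<-30)&(abs(Q[...,1])<35)&(abs(Q[...,2]-(t[2]-10))<12)
    q=Q[m]; r=cv2.minAreaRect(q[:,:2].astype(np.float32)); print(c,m.sum(),r)
    A=np.c_[q[:,0],np.ones(len(q))]; print("z fit",np.linalg.lstsq(A,q[:,2],rcond=None)[0])
    print("blade tip",[(world(im,*k["xy"]).round(1),round(k["p"],2)) for k in arm.spot_point(c,"blade_tip")[:3]])
    # ledge
    m=(Q[...,0]>-110)&(Q[...,0]<-30)&(abs(Q[...,1])<30)&(abs(Q[...,2]-61)<5); r=cv2.minAreaRect(Q[m][:,:2].astype(np.float32)); print("ledge",r)
    u,v=map(int,proj(im,[560,-90,90])); vis.append(cv2.resize(px[v-70:v+70,u-90:u+90],(400,311),interpolation=cv2.INTER_CUBIC))
cv2.imwrite("pics/hold.png",np.hstack(vis))
E
```

```text
t: 8.9
tcp_pos: [469.5, -108.1, 109.0]
tool_rot: [3.139, -0.007, -2.944]
force: [0.9, 0.4, -0.4]
opening: 0.131
finger_force: 60.1
[ 469.47737217 -108.06438026  108.95836946] [ 1.02718786  0.60386063 -1.16755322  2.05488482  0.69053331  0.95722509
  1.25419809]
scene 252 ((-116.6552505493164, -2.615276336669922), (140.69805908203125, 28.444921493530273), 1.833290934562683)
z fit [-1.92915983e-02  9.93192952e+01]
blade tip [(array([459.3, 255.8,  -1.4]), 0.72), (array([647.9, 140.8,   1.1]), 0.57), (array([563.4, -76.3,  59.9]), 0.54)]
ledge ((-69.10131072998047, -1.4379558563232422), (75.98455047607422, 41.24668502807617), 1.1479275226593018)
top 276 ((-87.27664184570312, 2.899327278137207), (88.43782043457031, 24.468975067138672), 0.17549797892570496)
z fit [6.16561833e-03 1.06336041e+02]
blade tip [(array([633.7, 143.3,   3.9]), 0.68), (array([453.8, 247.9,   6.7]), 0.5)]
ledge ((-67.16832733154297, 4.782140731811523), (39.1900749206543, 75.82485961914062), 87.5831069946289)
```

View pics/hold.png

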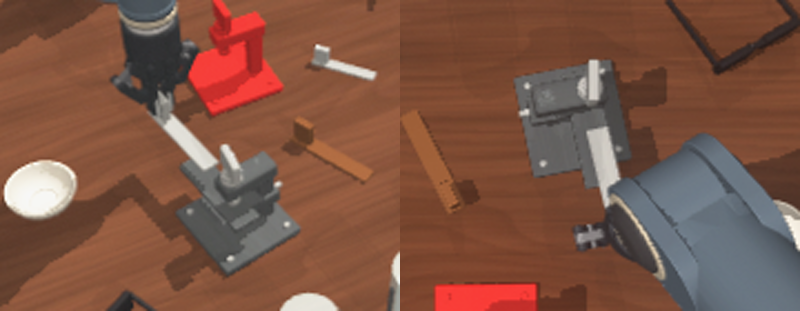

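The blade is held level and in line with the ledge. In the picture's left half the tip at (210,165) is over the near ledge, about 1.5 mm to -y, at stand x of about -47. Next I'll lower it and feel for the ledge.

```bash
python3 -m crank '[{"dx":0,"dy":1.5,"dz":15,"spin":0,"jaw":5},{"dx":0,"dy":0,"dz":14,"spin":0,"jaw":5},{"dx":0,"dy":0,"dz":0,"spin":0,"jaw":5},{"dx":0,"dy":0,"dz":0,"spin":0,"jaw":5}]'
python3 -m crank '[{"dx":0,"dy":0,"dz":2,"spin":0,"jaw":5},{"dx":0,"dy":0,"dz":0,"spin":0,"jaw":5}]'
python3 -m crank '[{"dx":0,"dy":0,"dz":1,"spin":0,"jaw":5},{"dx":0,"dy":0,"dz":0,"spin":0,"jaw":5}]'
python3 -m crank '[{"dx":0,"dy":0,"dz":1,"spin":0,"jaw":5},{"dx":0,"dy":0,"dz":0,"spin":0,"jaw":5}]'
python3 -c "
from bench import arm;s=arm.get_state();print(s['moment'])"
```

```text
t: 9.6
tcp_pos: [472.3, -106.4, 82.3]
tool_rot: [3.141, 0.0, -2.945]
force: [1.1, -0.0, -0.7]
opening: 0.125
finger_force: 60.2
t: 9.85
tcp_pos: [472.2, -106.6, 80.4]
tool_rot: [-3.141, 0.0, -2.945]
force: [0.4, 0.4, -0.8]
opening: 0.129
finger_force: 60.2
t: 10.1
tcp_pos: [472.1, -106.6, 79.3]
tool_rot: [-3.141, 0.0, -2.945]
force: [-0.5, 0.1, -1.0]
opening: 0.13
finger_force: 60.2
t: 10.35
tcp_pos: [472.1, -106.6, 78.2]
tool_rot: [-3.142, -0.0, -2.945]
force: [0.0, 0.6, -1.1]
opening: 0.129
finger_force: 60.2
[-0.04227033 -0.00183911 -0.02071452]
```

```bash
for i in 2 1 1 1 1; do case $i in 2) python3 -m crank '[{"dx":0,"dy":0,"dz":2.5,"spin":0,"jaw":5},{"dx":0,"dy":0,"dz":0,"spin":0,"jaw":5}]' | egrep 'pos|force:';; 1) python3 -m crank '[{"dx":0,"dy":0,"dz":0.8,"spin":0,"jaw":5},{"dx":0,"dy":0,"dz":0,"spin":0,"jaw":5}]'| egrep 'pos|force:';; esac; done; python3 -c "
from bench import arm;s=arm.get_state();print(s['moment'])"
```

```text
tcp_pos: [472.0, -106.6, 75.6]
force: [0.9, 0.0, -1.6]
finger_force: 60.2
tcp_pos: [472.1, -106.5, 75.0]
force: [-0.0, -0.1, -1.6]
finger_force: 60.2
tcp_pos: [472.1, -106.6, 74.2]
force: [-0.4, -0.1, -0.3]
finger_force: 60.2
tcp_pos: [472.1, -106.6, 73.4]
force: [0.2, 0.2, -0.9]
finger_force: 60.2
tcp_pos: [472.1, -106.6, 72.9]
force: [-3.1, -0.3, 4.3]
finger_force: 61.2
[-0.06334662  0.25900514  0.0469957 ]
```

```bash
python3 -m crank '[{"dx":0,"dy":0,"dz":-0.4,"spin":0,"jaw":5},{"dx":-6,"dy":0,"dz":0,"spin":0,"jaw":5},{"dx":-8,"dy":0,"dz":0,"spin":0,"jaw":5},{"dx":-8,"dy":0,"dz":0,"spin":0,"jaw":5},{"dx":-8,"dy":0,"dz":0,"spin":0,"jaw":5},{"dx":0,"dy":0,"dz":0,"spin":0,"jaw":5}]'
python3 -c "
from bench import arm;s=arm.get_state();print(s['moment'])"
```

```text
t: 12.35
tcp_pos: [502.9, -100.3, 73.0]
tool_rot: [3.141, 0.002, -2.945]
force: [1.2, -0.4, 0.7]
opening: 0.131
finger_force: 60.3
[ 0.02977193 -0.27649217  0.0205633 ]
```

```bash
python3 -m crank '[{"dx":-8,"dy":0,"dz":0,"spin":0,"jaw":5},{"dx":-8,"dy":0,"dz":0,"spin":0,"jaw":5},{"dx":-8,"dy":0,"dz":0,"spin":0,"jaw":5},{"dx":-8,"dy":0,"dz":0,"spin":0,"jaw":5},{"dx":-8,"dy":0,"dz":0,"spin":0,"jaw":5},{"dx":-8,"dy":0,"dz":0,"spin":0,"jaw":5},{"dx":0,"dy":0,"dz":0,"spin":0,"jaw":5}]'
python3 - <<'E'
from h import *
s=arm.get_state();t=s["tcp_pos"];print(s['moment'])
Y=np.deg2rad(11.3); R=np.array([[np.cos(Y),-np.sin(Y)],[np.sin(Y),np.cos(Y)]])
print("tcp stand",(t[:2]-[633.9,-75.9])@R)
vis=[]
for c in("scene","top"):
    im=arm.get_image(c);P=cloud(im);px=im["pixels"]
    u,v=map(int,proj(im,[600,-80,90])); vis.append(cv2.resize(px[v-60:v+60,u-77:u+77],(400,311),interpolation=cv2.INTER_CUBIC))
cv2.imwrite("pics/in.png",np.hstack(vis))
E
```

```text
t: 13.22
tcp_pos: [549.7, -91.0, 73.1]
tool_rot: [3.141, 0.002, -2.945]
force: [1.2, 0.5, 1.1]
opening: 0.13
finger_force: 60.7
[ 0.01882361 -0.27914046 -0.00073075]
tcp stand [-85.52341241   1.64464827]
```

View pics/in.png

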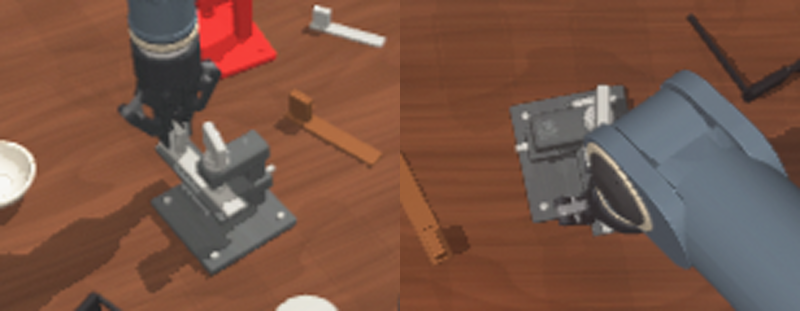

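The blade is in: in the left half of the picture its tip shows past the foot at (235,205), and it lies lightly on the ledge. Now I'll release it and go up to the screw.

```bash
python3 -m crank '[{"dx":0,"dy":0,"dz":0,"spin":0,"jaw":20},{"dx":0,"dy":0,"dz":0,"spin":0,"jaw":45},{"dx":0,"dy":0,"dz":0,"spin":0,"jaw":45},{"dx":0,"dy":0,"dz":0,"spin":0,"jaw":45},{"dx":0,"dy":0,"dz":-15,"spin":0,"jaw":45},{"dx":0,"dy":0,"dz":-40,"spin":0,"jaw":45},{"dx":0,"dy":0,"dz":-45,"spin":0,"jaw":45},{"dx":0,"dy":0,"dz":-40,"spin":6.6,"jaw":45},{"dx":0,"dy":0,"dz":0,"spin":6.7,"jaw":45},{"dx":-41.7,"dy":9.1,"dz":0,"spin":0,"jaw":45},{"dx":-41.7,"dy":9.2,"dz":0,"spin":0,"jaw":45},{"dx":0,"dy":0,"dz":0,"spin":0,"jaw":45}]'
python3 - <<'E'
from h import *
s=arm.get_state();print(s["joint_pos"].round(2))
for c in ("scene","top"):
    im=arm.get_image(c);P=cloud(im);x,y,z=P[...,0],P[...,1],P[...,2]
    m=(abs(x-634)<40)&(abs(y+76)<40)&(abs(z-164)<6)
    if m.sum()>8: print(c,m.sum(),cv2.minAreaRect(P[m][:,:2].astype(np.float32)))
    m=(x>500)&(x<600)&(y>-130)&(y<-50)&(z>90)&(z<112)
    if m.sum()>8: print("tab",c,m.sum(),cv2.minAreaRect(P[m][:,:2].astype(np.float32)),np.percentile(P[m][:,2],[5,50,95]))
E
```

```text
t: 14.82
tcp_pos: [634.6, -74.5, 213.9]
tool_rot: [3.139, 0.002, 3.107]
force: [-0.4, 0.3, 0.1]
opening: 0.522
finger_force: 0.0
[ 0.75  0.66 -1.08  1.6   0.61  1.25  1.09]
scene 59 ((635.0680541992188, -78.52073669433594), (12.716582298278809, 46.60549545288086), 88.72550201416016)
tab scene 50 ((549.7816162109375, -95.07276916503906), (33.421958923339844, 13.159701347351074), 10.830403327941895) [ 92.84384131 102.1656682  106.40055101]
top 81 ((629.2542114257812, -73.45588684082031), (11.090436935424805, 38.456077575683594), 85.06987762451172)
tab top 65 ((549.1087646484375, -89.070068359375), (29.64406394958496, 12.107733726501465), 12.50167465209961) [ 94.85656643 103.92588864 106.07825622]
```

```bash
python3 -m crank '[{"dx":0,"dy":0,"dz":30,"spin":0,"jaw":45},{"dx":0,"dy":0,"dz":35,"spin":0,"jaw":40},{"dx":0,"dy":0,"dz":18,"spin":0,"jaw":40},{"dx":0,"dy":0,"dz":0,"spin":0,"jaw":40}]'
python3 -m crank '[{"dx":0,"dy":0,"dz":0,"spin":0,"jaw":5},{"dx":0,"dy":0,"dz":0,"spin":0,"jaw":5},{"dx":0,"dy":0,"dz":0,"spin":0,"jaw":5},{"dx":0,"dy":0,"dz":0,"spin":0,"jaw":5},{"dx":0,"dy":0,"dz":0,"spin":0,"jaw":5}]' 40
python3 -c "
from bench import arm;s=arm.get_state();print(s['moment'],s['joint_pos'])"
```

```text
t: 15.42
tcp_pos: [631.6, -76.5, 129.4]
tool_rot: [-3.141, -0.002, 3.106]
force: [0.7, -0.7, 0.1]
opening: 0.466
finger_force: 0.0
t: 16.05
tcp_pos: [633.5, -75.0, 131.8]
tool_rot: [3.141, 0.003, 3.106]
force: [-0.8, 1.9, 6.5]
opening: 0.14
finger_force: 39.3
[0.33462343 0.34071094 0.02056263] [ 0.72063087  0.73509164 -1.02192799  1.68637285  0.68845889  1.12030367
  1.03284273]
```

```bash
python3 -m crank '[{"dx":0,"dy":0,"dz":0,"spin":10,"jaw":5},{"dx":0,"dy":0,"dz":0,"spin":10,"jaw":5},{"dx":0,"dy":0,"dz":0,"spin":10,"jaw":5}]'
python3 -c "
from bench import arm;s=arm.get_state();print(s['moment'],s['joint_pos'])"
python3 -m crank '[{"dx":0,"dy":0,"dz":0,"spin":10,"jaw":5},{"dx":0,"dy":0,"dz":0,"spin":0,"jaw":5}]'
python3 - <<'E'
from h import *
s=arm.get_state();print(s["moment"],s["joint_pos"].round(2))
im=arm.get_image("scene");P=cloud(im)
Y=np.deg2rad(11.3); R=np.array([[np.cos(Y),-np.sin(Y)],[np.sin(Y),np.cos(Y)]])
u,v=map(int,proj(im,[634,-80,80])); px=im["pixels"]
cv2.imwrite("pics/foot.png",cv2.resize(px[v-35:v+35,u-45:u+45],(720,560),interpolation=cv2.INTER_CUBIC))
print(u,v)
E
```

```text
t: 16.42
tcp_pos: [633.5, -75.2, 131.8]
tool_rot: [3.14, 0.002, 2.577]
force: [-0.8, 1.5, 5.3]
opening: 0.142
finger_force: 39.4
[0.31542024 0.32554493 0.08385697] [ 0.65998312  0.68037797 -0.90522209  1.68969379  0.59931383  1.0702298
  0.57071885]
t: 16.68
tcp_pos: [633.5, -75.2, 131.8]
tool_rot: [3.14, 0.002, 2.409]
force: [-2.2, 1.0, 6.8]
opening: 0.141
finger_force: 39.7
[ 0.27062236  0.32569306 -0.07228199] [ 0.64  0.66 -0.87  1.69  0.57  1.06  0.42]
221 232
```

View pics/foot.png

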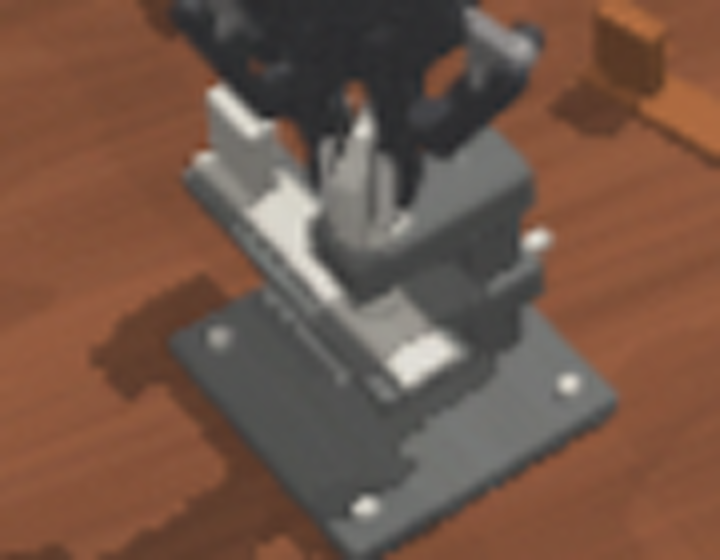

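The foot is hidden behind the arm nose at about (350,280) in this crop. I'll measure the gap by lifting the blade against the foot instead.

```bash
python3 -m crank '[{"dx":0,"dy":0,"dz":0,"spin":0,"jaw":40},{"dx":0,"dy":0,"dz":0,"spin":0,"jaw":40},{"dx":0,"dy":0,"dz":-50,"spin":0,"jaw":40},{"dx":0,"dy":0,"dz":0,"spin":-10.6,"jaw":40},{"dx":0,"dy":0,"dz":0,"spin":-10.6,"jaw":40},{"dx":0,"dy":0,"dz":0,"spin":-10.6,"jaw":40},{"dx":0,"dy":0,"dz":0,"spin":-10.6,"jaw":40},{"dx":0,"dy":0,"dz":0,"spin":-10.6,"jaw":40},{"dx":42.6,"dy":0.4,"dz":0,"spin":0,"jaw":40},{"dx":42.6,"dy":0.4,"dz":0,"spin":0,"jaw":40},{"dx":0,"dy":0,"dz":0,"spin":0,"jaw":40}]'
```

```text
t: 18.1
tcp_pos: [546.0, -93.0, 179.1]
tool_rot: [-3.14, -0.004, -2.951]
force: [-0.0, -0.9, 0.2]
opening: 0.47
finger_force: 0.0
```

```bash
python3 -m crank '[{"dx":0,"dy":0,"dz":40,"spin":0,"jaw":40},{"dx":0,"dy":0,"dz":45,"spin":0,"jaw":40},{"dx":0,"dy":0,"dz":22,"spin":0,"jaw":40},{"dx":0,"dy":0,"dz":0,"spin":0,"jaw":5},{"dx":0,"dy":0,"dz":0,"spin":0,"jaw":5},{"dx":0,"dy":0,"dz":0,"spin":0,"jaw":5},{"dx":0,"dy":0,"dz":0,"spin":0,"jaw":5},{"dx":0,"dy":0,"dz":0,"spin":0,"jaw":5}]' 60
python3 -c "
from bench import arm;s=arm.get_state();print(s['moment'])"
python3 -m crank '[{"dx":0,"dy":0,"dz":-1,"spin":0,"jaw":5},{"dx":0,"dy":0,"dz":0,"spin":0,"jaw":5}]'
python3 -c "
from bench import arm;s=arm.get_state();print(s['moment'])"
```

```text
t: 19.1
tcp_pos: [549.4, -91.6, 73.9]
tool_rot: [-3.141, 0.001, -2.951]
force: [-0.5, -0.8, 5.0]
opening: 0.126
finger_force: 60.9
[-0.08596983  0.16587835 -0.00604718]
t: 19.35
tcp_pos: [548.7, -91.5, 74.0]
tool_rot: [-3.141, -0.0, -2.95]
force: [-0.5, -0.9, -0.8]
opening: 0.127
finger_force: 60.4
[-0.00415167 -0.00529401 -0.02117008]
```

```bash
cat > m.py <<'E'
from bench import arm
s=arm.get_state();print("z",s['tcp_pos'].round(2),"F",s['force'].round(2),"M",s['moment'].round(3))
E
for i in 1 2 3 4; do python3 -m crank '[{"dx":0,"dy":0,"dz":-0.8,"spin":0,"jaw":5},{"dx":0,"dy":0,"dz":0,"spin":0,"jaw":5}]' >/dev/null; python3 m.py; done
```

```text
z [548.73 -91.45  74.69] F [ 0.53  0.31 -1.22] M [-0.036  0.012 -0.045]
z [548.87 -91.41  75.63] F [ 0.3  -0.63 -0.85] M [0.024 0.003 0.032]
z [548.9  -91.46  76.47] F [ 0.59 -0.51 -1.32] M [-0.012  0.046  0.011]
z [548.92 -91.46  77.3 ] F [-0.3  -0.55 -1.11] M [-0.044  0.021  0.013]
```

```bash

for i in 1 2 3; do python3 -m crank '[{"dx":0,"dy":0,"dz":-0.7,"spin":0,"jaw":5},{"dx":0,"dy":0,"dz":0,"spin":0,"jaw":5}]' >/dev/null; python3 m.py; done
```

```text
z [548.89 -91.46  77.96] F [ 0.32 -0.52 -1.4 ] M [-0.004 -0.04  -0.015]
z [548.89 -91.43  78.68] F [ 0.02 -0.21 -1.46] M [-0.018 -0.015 -0.009]
z [548.91 -91.41  79.37] F [-0.94 -0.06 -0.89] M [-0.033  0.048  0.01 ]
```

```bash

for i in 1 2 3 4; do python3 -m crank '[{"dx":0,"dy":0,"dz":-0.7,"spin":0,"jaw":5},{"dx":0,"dy":0,"dz":0,"spin":0,"jaw":5}]' >/dev/null; python3 m.py; done
```

```text
z [548.89 -91.44  80.09] F [-0.78  0.63 -0.7 ] M [ 0.014  0.03  -0.017]
z [548.86 -91.43  80.74] F [ 0.58 -0.51 -0.33] M [-0.021 -0.008 -0.022]
z [548.82 -91.45  81.31] F [ 0.3   0.62 -2.35] M [0.043 0.027 0.058]
z [548.86 -91.46  81.99] F [ 1.87  0.46 -4.24] M [-0.003 -0.068 -0.016]
```

```bash

python3 -m crank '[{"dx":0,"dy":0,"dz":-0.7,"spin":0,"jaw":5},{"dx":0,"dy":0,"dz":0,"spin":0,"jaw":5}]' >/dev/null; python3 m.py; python3 -m crank '[{"dx":0,"dy":0,"dz":0,"spin":0,"jaw":5}]' >/dev/null; python3 m.py
python3 -m crank '[{"dx":0,"dy":0,"dz":4,"spin":0,"jaw":5},{"dx":0,"dy":0,"dz":3.6,"spin":0,"jaw":5},{"dx":0,"dy":0,"dz":0,"spin":0,"jaw":5},{"dx":0,"dy":0,"dz":0,"spin":0,"jaw":5}]' >/dev/null; python3 m.py
for i in 1 2 ; do python3 -m crank '[{"dx":0,"dy":0,"dz":0.4,"spin":0,"jaw":5},{"dx":0,"dy":0,"dz":0,"spin":0,"jaw":5}]' >/dev/null; python3 m.py; done
```

```text
z [548.85 -91.48  82.67] F [ 2.45  0.65 -5.09] M [ 0.059 -0.183  0.013]
z [548.83 -91.49  82.66] F [ 2.29  0.02 -5.3 ] M [ 0.042 -0.186  0.058]
z [548.98 -91.38  75.39] F [-0.42  0.68 -1.17] M [-0.     0.037 -0.014]
z [548.9  -91.47  74.89] F [ 0.06 -0.4  -0.46] M [ 0.023 -0.022  0.041]
z [548.84 -91.44  74.4 ] F [ 0.48 -0.32 -1.58] M [-0.023  0.076  0.018]
```

```bash

for i in 1 2 3 4; do python3 -m crank '[{"dx":0,"dy":0,"dz":0.3,"spin":0,"jaw":5},{"dx":0,"dy":0,"dz":0,"spin":0,"jaw":5}]' >/dev/null; python3 m.py; done
```

```text
z [548.87 -91.44  74.13] F [-0.19  0.09 -0.7 ] M [ 0.014  0.054 -0.004]
z [548.85 -91.43  73.94] F [-0.9   0.39  1.45] M [-0.015  0.072  0.002]
z [548.86 -91.48  73.91] F [-2.27 -1.22  5.67] M [-0.124  0.409  0.002]
z [548.88 -91.46  73.92] F [-4.07 -1.12  7.71] M [-0.173  0.565 -0.   ]
```

Gap measured: foot touch at 81.0 and ledge at 73.93, so 7.05 mm. The screw has to turn (7.05 + 1.17)/3 = 2.74 rad, or 157° more.

```bash
python3 -m crank '[{"dx":0,"dy":0,"dz":-0.9,"spin":0,"jaw":5},{"dx":0,"dy":0,"dz":0,"spin":0,"jaw":40},{"dx":0,"dy":0,"dz":0,"spin":0,"jaw":40},{"dx":0,"dy":0,"dz":-50,"spin":0,"jaw":40},{"dx":0,"dy":0,"dz":-55,"spin":0,"jaw":40},{"dx":-43.2,"dy":0,"dz":0,"spin":10.6,"jaw":40}]'
python3 -m crank '[{"dx":0,"dy":0,"dz":0,"spin":10.6,"jaw":40},{"dx":0,"dy":0,"dz":0,"spin":10.6,"jaw":40},{"dx":0,"dy":0,"dz":0,"spin":10.6,"jaw":40},{"dx":0,"dy":0,"dz":0,"spin":10.6,"jaw":40},{"dx":0,"dy":0,"dz":0,"spin":0,"jaw":40}]'
```

```text
t: 25.22
tcp_pos: [592.6, -85.1, 183.2]
tool_rot: [-3.14, 0.006, 3.139]
force: [0.1, -0.9, -0.6]
opening: 0.465
finger_force: 0.0
t: 25.85
tcp_pos: [591.3, -83.1, 179.2]
tool_rot: [-3.141, 0.001, 2.41]
force: [0.1, -0.8, -0.1]
opening: 0.469
finger_force: 0.0
```

```bash
python3 -m crank '[{"dx":-26.4,"dy":34.4,"dz":0,"spin":0,"jaw":40},{"dx":0,"dy":0,"dz":0,"spin":0,"jaw":40},{"dx":0,"dy":0,"dz":24,"spin":0,"jaw":40},{"dx":0,"dy":0,"dz":24,"spin":0,"jaw":40},{"dx":0,"dy":0,"dz":0,"spin":0,"jaw":40}]'
python3 -m crank '[{"dx":0,"dy":0,"dz":0,"spin":0,"jaw":5},{"dx":0,"dy":0,"dz":0,"spin":0,"jaw":5},{"dx":0,"dy":0,"dz":0,"spin":0,"jaw":5},{"dx":0,"dy":0,"dz":0,"spin":0,"jaw":5},{"dx":0,"dy":0,"dz":0,"spin":0,"jaw":5}]' 40;python3 m.py
```

```text
t: 26.48
tcp_pos: [631.9, -75.8, 129.1]
tool_rot: [-3.139, -0.004, 2.41]
force: [-0.6, 0.6, -0.1]
opening: 0.47
finger_force: 0.0
t: 27.1
tcp_pos: [634.1, -75.6, 132.3]
tool_rot: [-3.141, 0.001, 2.408]
force: [-3.0, -1.4, 5.3]
opening: 0.14
finger_force: 39.4
z [634.06 -75.64 132.35] F [-3.02 -1.44  5.29] M [-0.281  0.75   0.037]
```

Gripped well. Turning in two calls.

```bash
python3 -m crank '[{"dx":0,"dy":0,"dz":0,"spin":10,"jaw":5},{"dx":0,"dy":0,"dz":0,"spin":10,"jaw":5},{"dx":0,"dy":0,"dz":0,"spin":10,"jaw":5},{"dx":0,"dy":0,"dz":0,"spin":10,"jaw":5},{"dx":0,"dy":0,"dz":0,"spin":10,"jaw":5},{"dx":0,"dy":0,"dz":0,"spin":10,"jaw":5},{"dx":0,"dy":0,"dz":0,"spin":10,"jaw":5},{"dx":0,"dy":0,"dz":0,"spin":10,"jaw":5},{"dx":0,"dy":0,"dz":0,"spin":0,"jaw":5}]';python3 m.py;python3 -c "
from bench import arm;s=arm.get_state();print(s['joint_pos'])"
```

```text
t: 28.22
tcp_pos: [632.7, -75.9, 132.3]
tool_rot: [-3.141, 0.003, 1.01]
force: [-6.2, -2.0, 8.4]
opening: 0.14
finger_force: 39.7
z [632.74 -75.87 132.29] F [-6.22 -1.95  8.38] M [-0.331  1.369 -0.004]
[ 0.42887918  0.56257602 -0.53248577  1.70118472  0.3365213   0.97229557
 -0.78921581]
```

```bash
python3 -m crank '[{"dx":0,"dy":0,"dz":0,"spin":10,"jaw":5},{"dx":0,"dy":0,"dz":0,"spin":10,"jaw":5},{"dx":0,"dy":0,"dz":0,"spin":10,"jaw":5},{"dx":0,"dy":0,"dz":0,"spin":10,"jaw":5},{"dx":0,"dy":0,"dz":0,"spin":10,"jaw":5},{"dx":0,"dy":0,"dz":0,"spin":10,"jaw":5},{"dx":0,"dy":0,"dz":0,"spin":10,"jaw":5},{"dx":0,"dy":0,"dz":0,"spin":7,"jaw":5},{"dx":0,"dy":0,"dz":0,"spin":0,"jaw":5}]';python3 m.py
python3 -m crank '[{"dx":0,"dy":0,"dz":0,"spin":0,"jaw":40},{"dx":0,"dy":0,"dz":0,"spin":0,"jaw":40},{"dx":0,"dy":0,"dz":-50,"spin":0,"jaw":40},{"dx":0,"dy":0,"dz":0,"spin":0,"jaw":40}]'
```

```text
t: 29.35
tcp_pos: [632.3, -74.6, 132.3]
tool_rot: [3.14, 0.003, -0.332]
force: [-7.5, 0.3, 8.6]
opening: 0.14
finger_force: 39.9
z [632.32 -74.62 132.27] F [-7.5   0.32  8.56] M [ 0.05   1.647 -0.   ]
t: 29.85
tcp_pos: [637.1, -75.2, 185.3]
tool_rot: [-3.139, -0.009, -0.332]
force: [0.2, -0.1, 0.1]
opening: 0.466
finger_force: 0.0
```

```bash
python3 -m crank '[{"dx":0,"dy":0,"dz":0,"spin":-10.1,"jaw":40},{"dx":0,"dy":0,"dz":0,"spin":-10.1,"jaw":40},{"dx":0,"dy":0,"dz":0,"spin":-10.1,"jaw":40},{"dx":-43.2,"dy":-0.4,"dz":0,"spin":0,"jaw":40},{"dx":-43.2,"dy":-0.4,"dz":0,"spin":0,"jaw":40},{"dx":0,"dy":0,"dz":0,"spin":0,"jaw":40},{"dx":0,"dy":0,"dz":0,"spin":0,"jaw":40}]'
```

```text
t: 30.72
tcp_pos: [549.7, -91.4, 181.1]
tool_rot: [3.142, -0.001, 0.196]
force: [-0.5, -0.0, -0.4]
opening: 0.47
finger_force: 0.0
```

```bash
python3 -m crank '[{"dx":0,"dy":0,"dz":50,"spin":0,"jaw":40},{"dx":0,"dy":0,"dz":52,"spin":0,"jaw":40},{"dx":0,"dy":0,"dz":2,"spin":0,"jaw":40},{"dx":0,"dy":0,"dz":0,"spin":0,"jaw":5},{"dx":0,"dy":0,"dz":0,"spin":0,"jaw":5},{"dx":0,"dy":0,"dz":0,"spin":0,"jaw":5},{"dx":0,"dy":0,"dz":0,"spin":0,"jaw":5},{"dx":0,"dy":0,"dz":0,"spin":0,"jaw":5}]' 40; python3 m.py
```

```text
t: 31.72
tcp_pos: [551.2, -91.3, 79.2]
tool_rot: [3.14, -0.005, 0.197]
force: [1.3, 1.3, 6.3]
opening: 0.13
finger_force: 41.9
z [551.22 -91.29  79.22] F [1.3  1.32 6.31] M [ 0.188 -0.298  0.056]
```

```bash
python3 -m crank '[{"dx":0,"dy":0,"dz":-0.6,"spin":0,"jaw":5},{"dx":0,"dy":0,"dz":0,"spin":0,"jaw":5}]' >/dev/null; python3 m.py
for i in 1 2 3 4; do python3 -m crank '[{"dx":-0.8,"dy":0,"dz":0,"spin":0,"jaw":5},{"dx":0,"dy":0,"dz":0,"spin":0,"jaw":5}]' >/dev/null; python3 m.py; done
```

```text
z [551.17 -91.3   79.23] F [3.16 1.85 6.19] M [ 0.154 -0.748 -0.005]
z [551.19 -91.28  79.24] F [5.85 0.68 3.66] M [ 0.206 -1.13  -0.035]
z [551.07 -91.28  79.22] F [7.81 1.5  2.66] M [ 0.249 -1.418  0.005]
z [550.5  -91.38  79.23] F [8.36 0.67 2.7 ] M [ 0.338 -1.492  0.021]
z [549.74 -91.54  79.25] F [8.74 1.13 3.11] M [ 0.26  -1.513 -0.044]
```

```bash
python3 -m crank '[{"dx":0,"dy":0,"dz":-0.4,"spin":0,"jaw":5},{"dx":0,"dy":0,"dz":0,"spin":0,"jaw":5}]' >/dev/null; python3 m.py
for i in 1 2 3; do python3 -m crank '[{"dx":-0.6,"dy":0,"dz":0,"spin":0,"jaw":5},{"dx":0,"dy":0,"dz":0,"spin":0,"jaw":5}]' >/dev/null; python3 m.py; done
```

```text
z [549.01 -91.63  79.24] F [6.93 1.46 0.9 ] M [ 0.237 -1.385 -0.009]
z [548.5  -91.72  79.25] F [6.92 1.94 1.37] M [ 0.315 -1.415 -0.021]
z [547.95 -91.84  79.26] F [7.31 1.05 1.79] M [ 0.243 -1.399 -0.063]
z [547.36 -91.94  79.25] F [8.11 1.97 1.1 ] M [ 0.252 -1.382 -0.036]
```

Sliding took about 7.5 N, including about 1.3 N of down-push from me, so the foot presses with roughly 5 N. That is in range but high. I'll back the screw off by 8°.

```bash
python3 -m crank '[{"dx":2,"dy":0,"dz":0,"spin":0,"jaw":5},{"dx":0,"dy":0,"dz":0,"spin":0,"jaw":5},{"dx":0,"dy":0,"dz":0,"spin":0,"jaw":40},{"dx":0,"dy":0,"dz":0,"spin":0,"jaw":40},{"dx":0,"dy":0,"dz":-50,"spin":0,"jaw":40},{"dx":0,"dy":0,"dz":-52,"spin":0,"jaw":40},{"dx":44,"dy":0,"dz":0,"spin":0,"jaw":40},{"dx":0,"dy":0,"dz":0,"spin":10.1,"jaw":40},{"dx":0,"dy":0,"dz":0,"spin":10.1,"jaw":40},{"dx":0,"dy":0,"dz":0,"spin":10.1,"jaw":40},{"dx":0,"dy":0,"dz":0,"spin":0,"jaw":40},{"dx":0,"dy":0,"dz":0,"spin":0,"jaw":40}]'; python3 m.py
```

```text
t: 35.48
tcp_pos: [588.7, -83.5, 179.7]
tool_rot: [3.141, 0.001, -0.33]
force: [0.1, -0.9, -0.1]
opening: 0.467
finger_force: 0.0
z [588.7  -83.45 179.67] F [ 0.1  -0.95 -0.14] M [ 0.016 -0.013 -0.01 ]
```

```bash
python3 -m crank '[{"dx":40,"dy":-22.7,"dz":0,"spin":0,"jaw":40},{"dx":0,"dy":0,"dz":0,"spin":0,"jaw":40},{"dx":0,"dy":0,"dz":24,"spin":0,"jaw":40},{"dx":0,"dy":0,"dz":24,"spin":0,"jaw":40},{"dx":0,"dy":0,"dz":0,"spin":0,"jaw":5},{"dx":0,"dy":0,"dz":0,"spin":0,"jaw":5},{"dx":0,"dy":0,"dz":0,"spin":0,"jaw":5},{"dx":0,"dy":0,"dz":0,"spin":0,"jaw":5},{"dx":0,"dy":0,"dz":0,"spin":0,"jaw":5}]' 40; python3 m.py
python3 -m crank '[{"dx":0,"dy":0,"dz":0,"spin":-4,"jaw":5},{"dx":0,"dy":0,"dz":0,"spin":-4,"jaw":5},{"dx":0,"dy":0,"dz":0,"spin":0,"jaw":5}]'
python3 -m crank '[{"dx":0,"dy":0,"dz":0,"spin":0,"jaw":40},{"dx":0,"dy":0,"dz":0,"spin":0,"jaw":40},{"dx":0,"dy":0,"dz":-50,"spin":0,"jaw":40},{"dx":0,"dy":0,"dz":0,"spin":-10.1,"jaw":40},{"dx":0,"dy":0,"dz":0,"spin":-10.1,"jaw":40},{"dx":0,"dy":0,"dz":0,"spin":-2.1,"jaw":40},{"dx":-44.5,"dy":-0.4,"dz":0,"spin":0,"jaw":40},{"dx":-44.5,"dy":-0.4,"dz":0,"spin":0,"jaw":40},{"dx":0,"dy":0,"dz":0,"spin":0,"jaw":40},{"dx":0,"dy":0,"dz":0,"spin":0,"jaw":40}]'
```

```text
t: 36.6
tcp_pos: [633.5, -75.1, 131.8]
tool_rot: [3.141, 0.002, -0.332]
force: [-3.1, 0.5, -5.4]
opening: 0.142
finger_force: 39.1
z [633.52 -75.07 131.85] F [-3.11  0.45 -5.41] M [0.03  0.662 0.009]
t: 36.98
tcp_pos: [633.6, -75.0, 131.9]
tool_rot: [3.141, 0.002, -0.194]
force: [-4.0, 0.4, -5.6]
opening: 0.143
finger_force: 39.2
t: 38.22
tcp_pos: [548.3, -91.6, 183.0]
tool_rot: [3.141, -0.003, 0.195]
force: [0.7, -0.0, 0.5]
opening: 0.467
finger_force: 0.0
```

```bash
python3 -m crank '[{"dx":0,"dy":0,"dz":50,"spin":0,"jaw":40},{"dx":0,"dy":0,"dz":52,"spin":0,"jaw":40},{"dx":0,"dy":0,"dz":2,"spin":0,"jaw":40},{"dx":0,"dy":0,"dz":0,"spin":0,"jaw":5},{"dx":0,"dy":0,"dz":0,"spin":0,"jaw":5},{"dx":0,"dy":0,"dz":0,"spin":0,"jaw":5},{"dx":0,"dy":0,"dz":0,"spin":0,"jaw":5},{"dx":0,"dy":0,"dz":-0.7,"spin":0,"jaw":5},{"dx":0,"dy":0,"dz":0,"spin":0,"jaw":5}]' 40 >/dev/null; python3 m.py
for i in 1 2 3 4 5 6; do python3 -m crank '[{"dx":0.8,"dy":0,"dz":-0.1,"spin":0,"jaw":5},{"dx":0,"dy":0,"dz":0,"spin":0,"jaw":5}]' >/dev/null; python3 m.py; done
```

```text
z [549.34 -91.53  80.36] F [5.19 0.75 6.29] M [ 0.153 -0.903  0.004]
z [549.31 -91.57  80.36] F [ 2.99 -0.07  7.5 ] M [ 0.115 -0.56  -0.054]
z [549.29 -91.54  80.33] F [0.25 0.42 9.09] M [ 0.15  -0.229  0.021]
z [549.29 -91.58  80.34] F [-0.53  0.06 10.17] M [-0.017  0.045  0.077]
z [549.27 -91.55  80.32] F [-3.5  -0.5  11.41] M [ 0.075  0.332 -0.011]
z [549.25 -91.56  80.32] F [-4.8  -0.28 12.76] M [-0.049  0.619  0.024]
z [549.23 -91.55  80.3 ] F [-6.63  0.05 14.02] M [-0.075  0.952  0.079]
```

```bash
for i in 1 2 3; do python3 -m crank '[{"dx":0,"dy":0,"dz":-0.7,"spin":0,"jaw":5},{"dx":0,"dy":0,"dz":0,"spin":0,"jaw":5}]' >/dev/null; python3 m.py; done
```

```text
z [549.28 -91.53  80.36] F [-4.19 -0.3   8.55] M [-0.069  0.562  0.083]
z [549.25 -91.49  80.36] F [-5.42 -2.05  6.88] M [-0.204  0.651  0.02 ]
z [549.33 -91.38  80.62] F [-5.27 -0.82  2.47] M [-0.334  0.831 -0.032]
```

```bash
python3 -m crank '[{"dx":0.5,"dy":0,"dz":-0.2,"spin":0,"jaw":5},{"dx":0,"dy":0,"dz":0,"spin":0,"jaw":5}]' >/dev/null; python3 m.py;  for i in 1 2 3; do python3 -m crank '[{"dx":0.7,"dy":0,"dz":-0.15,"spin":0,"jaw":5},{"dx":0,"dy":0,"dz":0,"spin":0,"jaw":5}]' >/dev/null; python3 m.py; done
```

```text
z [549.36 -91.35  80.67] F [-6.78 -1.59  3.13] M [-0.328  0.999 -0.047]
z [549.38 -91.36  80.71] F [-8.03 -0.74  4.  ] M [-0.313  1.198 -0.047]
z [549.54 -91.3   80.78] F [-8.78 -2.3   3.94] M [-0.361  1.475 -0.016]
z [550.23 -91.13  80.85] F [-9.32 -1.78  4.65] M [-0.359  1.422 -0.061]
```

```bash
for i in 1 2; do python3 -m crank '[{"dx":-1.5,"dy":0,"dz":0,"spin":0,"jaw":5},{"dx":0,"dy":0,"dz":0,"spin":0,"jaw":5}]' >/dev/null; python3 m.py; done; for i in 1 2 3; do python3 -m crank '[{"dx":-0.7,"dy":0,"dz":0.05,"spin":0,"jaw":5},{"dx":0,"dy":0,"dz":0,"spin":0,"jaw":5}]' >/dev/null; python3 m.py; done
```

```text
z [550.3  -91.11  81.03] F [-4.87 -1.6   1.46] M [-0.384  1.01  -0.05 ]
z [550.38 -91.04  81.39] F [-3.17 -1.07 -3.5 ] M [-0.396  0.681 -0.138]
z [550.43 -90.98  81.71] F [-0.21 -1.71 -5.36] M [-0.434  0.511 -0.122]
z [550.38 -90.98  82.02] F [ 1.57 -1.65 -6.65] M [-0.322  0.166 -0.124]
z [550.25 -90.99  82.25] F [ 3.66 -0.89 -7.16] M [-0.304 -0.327 -0.137]
```

```bash
for i in 1 2 3; do python3 -m crank '[{"dx":0,"dy":0,"dz":0.7,"spin":0,"jaw":5},{"dx":0,"dy":0,"dz":0,"spin":0,"jaw":5}]' >/dev/null; python3 m.py; done
```

```text
z [549.63 -90.9   81.52] F [ 3.51 -0.91 -5.44] M [-0.127 -0.224 -0.099]
z [549.46 -90.98  80.95] F [ 1.52 -0.86 -3.55] M [-0.031 -0.245 -0.056]
z [549.34 -91.06  80.38] F [-1.27 -0.57  0.93] M [ 0.036 -0.097 -0.097]
```

```bash
python3 -c "
from bench import arm;print(arm.get_state()['t'])"; for i in 1 2 3 ; do python3 -m crank '[{"dx":-0.8,"dy":0,"dz":0.2,"spin":0,"jaw":5},{"dx":0,"dy":0,"dz":0,"spin":0,"jaw":5}]' >/dev/null; python3 m.py; done
```

```text
44.6
z [549.37 -91.07  80.38] F [1.38 0.74 3.4 ] M [ 0.146 -0.362 -0.068]
z [549.35 -91.07  80.35] F [4.06 1.45 3.84] M [ 0.275 -0.922 -0.006]
z [549.37 -91.05  80.33] F [6.07 2.18 4.35] M [ 0.451 -1.259 -0.091]
```

```bash
for i in 1 2 3 ; do python3 -m crank '[{"dx":-0.3,"dy":0,"dz":-0.2,"spin":0,"jaw":5},{"dx":0,"dy":0,"dz":0,"spin":0,"jaw":5}]' >/dev/null; python3 m.py; done
```

```text
z [549.06 -91.18  80.37] F [6.31 1.34 3.09] M [ 0.402 -1.312 -0.026]
z [548.49 -91.3   80.37] F [6.47 1.45 1.2 ] M [ 0.336 -1.244 -0.017]
z [547.87 -91.44  80.35] F [5.51 1.21 1.22] M [ 0.33  -1.218  0.022]
```

The pull is now about 5.9 N with 1.2 N of down-push, so about 5.2 N unloaded and a foot load of about 3.6 N, as wanted. I'll slide the blade back in the few millimetres it came out.

```bash
python3 -m crank '[{"dx":1.5,"dy":0,"dz":-0.3,"spin":0,"jaw":5},{"dx":1.5,"dy":0,"dz":-0.3,"spin":0,"jaw":5},{"dx":1.5,"dy":0,"dz":-0.3,"spin":0,"jaw":5},{"dx":0,"dy":0,"dz":0,"spin":0,"jaw":5}]' 60 >/dev/null; python3 m.py
for i in 1 2 3; do python3 -m crank '[{"dx":1.3,"dy":0,"dz":-0.2,"spin":0,"jaw":5},{"dx":0,"dy":0,"dz":0,"spin":0,"jaw":5}]' >/dev/null; python3 m.py; done
```

```text
z [547.81 -91.5   80.41] F [-3.1   0.61  6.67] M [0.151 0.272 0.042]
z [547.77 -91.51  80.4 ] F [-6.5  -0.33  8.95] M [0.066 0.65  0.043]
z [547.8  -91.5   80.42] F [-9.17 -0.1  11.45] M [0.026 1.223 0.076]
z [547.81 -91.5   80.39] F [-9.97 -0.3  12.73] M [-0.172  1.758  0.077]
```

```bash
for i in 1 2 3 4; do python3 -m crank '[{"dx":1.2,"dy":0,"dz":-0.4,"spin":0,"jaw":5},{"dx":0,"dy":0,"dz":0,"spin":0,"jaw":5}]' >/dev/null; python3 m.py; done
```

```text
z [547.95 -91.48  80.39] F [-12.14  -1.24  11.88] M [-0.171  2.049  0.102]
z [549.6 -91.3  80.4] F [-11.13  -1.6    7.15] M [-0.239  1.582  0.06 ]
z [550.96 -91.09  80.55] F [-8.34 -1.72  5.43] M [-0.221  1.381 -0.   ]
z [552.16 -90.85  80.76] F [-8.35 -1.98  4.13] M [-0.301  1.356 -0.031]
```

```bash
python3 -m crank '[{"dx":-2.2,"dy":0,"dz":0.6,"spin":0,"jaw":5},{"dx":0,"dy":0,"dz":0,"spin":0,"jaw":5}]' >/dev/null; python3 m.py
python3 -m crank '[{"dx":0,"dy":0,"dz":0,"spin":0,"jaw":20},{"dx":0,"dy":0,"dz":0,"spin":0,"jaw":45},{"dx":0,"dy":0,"dz":0,"spin":0,"jaw":45},{"dx":0,"dy":0,"dz":-30,"spin":0,"jaw":45},{"dx":0,"dy":0,"dz":-50,"spin":0,"jaw":45},{"dx":0,"dy":0,"dz":-50,"spin":0,"jaw":45},{"dx":-25,"dy":0,"dz":-30,"spin":0,"jaw":45},{"dx":0,"dy":0,"dz":0,"spin":0,"jaw":45},{"dx":0,"dy":0,"dz":0,"spin":0,"jaw":45}]'
python3 - <<'E'
from h import *
Y=np.deg2rad(11.3); R=np.array([[np.cos(Y),-np.sin(Y)],[np.sin(Y),np.cos(Y)]]); O=np.array([634,-75.5])
for c,b in(("scene",-4),("top",2)):
    im=arm.get_image(c);P=cloud(im);Q=P.copy();Q[...,:2]=(P[...,:2]-O-[0,b])@R; x,y,z=Q[...,0],Q[...,1],Q[...,2]
    m=(x>-130)&(x<-60)&(abs(y)<25)&(z>94)&(z<112)
    if m.sum()>8: print(c,"tab",m.sum(),cv2.minAreaRect(Q[m][:,:2].astype(np.float32)),np.median(z[m]))
    if c=="scene":
        br=im["pixels"].min(2)>150; m=br&(x>10)&(x<60)&(abs(y)<25)&(abs(z-65)<8); print("tip xmax",np.percentile(x[m],[5,50,97]) if m.sum() else 0)
        u,v=map(int,proj(im,[610,-80,80])); cv2.imwrite("pics/final.png",cv2.resize(im["pixels"][v-50:v+50,u-65:u+65],(780,600),interpolation=cv2.INTER_CUBIC))
E
```

```text
z [552.14 -90.88  80.65] F [-5.88 -2.33  0.11] M [-0.254  1.126  0.016]
t: 49.72
tcp_pos: [532.1, -94.4, 241.8]
tool_rot: [-3.141, 0.001, 0.197]
force: [-1.1, 0.1, -1.0]
opening: 0.526
finger_force: 0.0
scene tab 44 ((-87.75763702392578, -0.6016759872436523), (31.463850021362305, 13.721108436584473), 11.231731414794922) 102.5071454534982
tip xmax [20.87732422 27.40597288 32.41348139]
```

View pics/final.png

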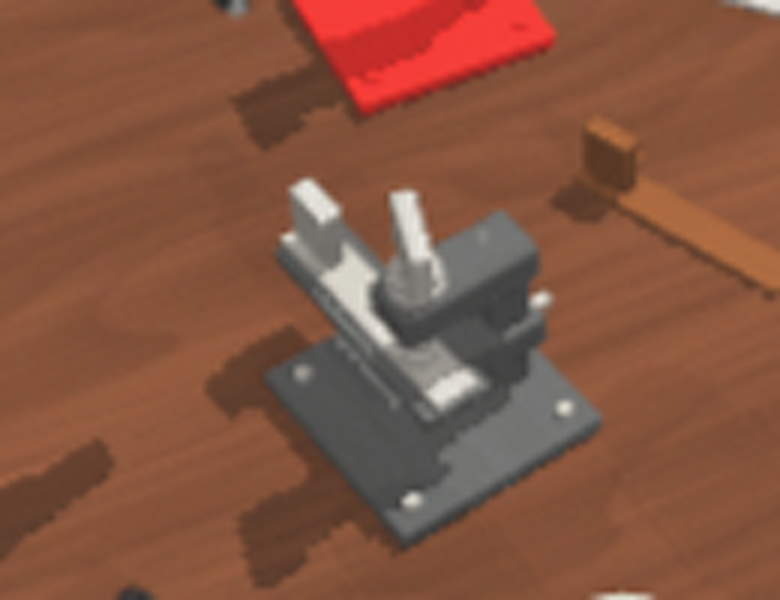

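The picture shows the blade lying flat on the ledge, tab at (315,215) and tip at (455,385), about 32 mm past the screw axis. The gripper is clear and the neighbouring things are undisturbed, so I'm handing in.

```bash
python3 -c "
from bench import arm;print(arm.job_done())"
```

```text
the job is handed in; nothing more can be done
None
```

I handed the job in at about 50 s: the gauge blade lies under the foot with its tip about 32 mm past the screw axis, it slid at about 5 N in the last pull test (foot load about 3.6 N), and the gripper is clear of everything; no verdict was returned.

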